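# Roll a supercapacitor cell into its test nest and bring up the probe

## Task

Roll the blue supercapacitor cell along the black test cradle by pressing gently on its top and pushing, until it has gone over the low entry bar, and not over the stop bar, and lies at rest in the nest between the two, at the yellow marks; do not grip it, push it from the side, or lift it. Then slide the probe carriage, the one with the red tab, up to the cell until its sprung pin is pushed about half-way in by the cell's end stud, leave it so and let go. Leave the meter, bottle and heat sink alone.

Things in the scene. Friction and masses are not known exactly. Their poses are not given: they have to be found in the camera images.
- cradle: Black test cradle, fixed to the bench. Origin on the bench top under the middle of the nest; x (cradle) = the rolling direction, y (cradle) = along the nest, towards the probe, z up. Plate 270 (x) by 190 (y) mm, top 12 mm above the bench, with a tongue out to y = +205 mm under the probe. Aluminium stops 12 mm high stand at x = -130 and +130 mm.
- nest (a point): Middle of the nest, on the plate top, 12 mm above the bench. Two round steel bars along y, 150 mm long: entry bar 2 mm above the plate, crest at x = -15 mm (cradle); stop bar 4 mm, x = +20 mm. The cell rests between them with 3 mm of play each way. About 4 to 8 N of press carries it over the entry bar without slipping; stay under 25 N. Yellow marks at y = -86, +86 mm.
- cell_center (a point): Centre of the loose blue cell, about 0.5 kg, lying along cradle y within 3 degrees, on the -x side of the nest. Its own y is its axis; x, z turn as it rolls. Blue body 60 mm diameter, rolling on 62 mm aluminium end bands 12 mm wide; 120 mm over the bands. On the plate: axis 43 mm, blue top 73 mm above the bench. Rolls freely: a tool pressed on its top goes twice as far as the cell.
- cell_stud (a point): Centre of the end face of the cell's aluminium stud on the probe side (20 mm diameter, on the axis, 69 mm from the cell's centre along its own +y). A like stud is at the other end. The cell is stiff to press: about 10 N per mm of further downward movement of a stiff arm.
- probe_tab (a point): Middle of the red tab on top of the probe carriage, 88 mm above the bench: 30 mm wide (cradle x), 12 mm thick (cradle y), 36 mm high (top 106 mm above the bench, foot on the grey carriage block at 66 mm). The block is 60 mm (x) by 32 mm (y), its front 22 mm ahead (cradle -y) of the tab's middle.
- probe (a joint): Travel of the probe carriage in m: 0 = drawn back, grows towards the cell (cradle -y), up to 0.075. It stays where it is left; about 3 N to slide.
- pin (a joint): How far the sprung pin is pushed back into the carriage, in m: 0 = fully out, 0.010 = bottomed. Soft spring, about 0.6 N at 0 and 2 N at 0.010.
- pin_tip (a point): Centre of the front face of the pin's copper head (14 mm diameter), on the nest's middle line, at the height of the cell's axis.
- meter: Yellow hand-held multimeter lying flat, 190 by 88 by 36 mm; origin under its middle. Leave alone.
- bottle: White bottle, blue cap, 54 mm diameter, 150 mm high, standing; origin under its middle. Leave alone.
- heatsink: Small finned aluminium heat sink, 70 by 50 by 28 mm; origin under its middle. Leave alone.
Mind the look-alikes: they are no part of the job. Of the things that look like the part that bears cell_center, the smallest one is meant.

How it is judged:
By the outcome, as a careful person would: the job done as asked, in the order asked, and still so for the second after the job is handed in, with the robot touching nothing.
It also fails if it takes over 72 s, if anything falls off the work surface, if the arm or the gripper's body presses on something with over 40 N, if the wrist force passes 120 N, or if a joint passes its speed limit or range.

## Robot

A 7-joint arm with a two-finger parallel gripper is mounted at the origin on the work surface. World frame = base frame: x ahead of the robot, y to its left, z up, the work surface at z = 0. Lengths are in m, angles in degrees, forces in N, time in s.
With the tool pointing down it reaches from about 0.4 to 0.875 m from the base axis. Payload 6.5 kg.
Tool frame: the origin (TCP) lies at the very end of the fingers, on their centre line; the grasp point (between the pads) lies 19 mm behind it; z points along the fingers, x is the direction in which the jaws open and shut, and the axes are right-handed (so a half turn about z gives the same grasp; the last joint's range is limited). The gripper opens to 88 mm and grips with 3 to 60 N. Pads are 18 mm wide; open, the fingers measure 123 mm over their backs; the gripper's body (75 mm by 187 mm) begins 45 mm behind the grasp point.
Start: joints at [61.524, 30.733, -0.252, 88.115, 0.149, 61.152, -4.079], TCP at [0.271, -0.591, 0.239] pointing down, gripper open.
Joint ranges: [-154.64, 154.64], [-21.42, 123.67], [-72.66, 72.17], [13.99, 137.28], [-74.86, 254.86], [10.95, 109.41], [-158.01, 158.01]. Speed limits (degrees/s): [136.94, 136.94, 180, 180, 180, 180, 180].

## Interface

Orientations are given as a 3x3 rotation matrix whose columns are the frame's x, y, z axes.
In Python, from station import observe, read_camera, hand_in gives the robot as it stands.
- The arm moves only by the tool servo_tool, never from a script. Its argument "rows" is a list of rows, each a list of 3 entries, a list of its own where there are three numbers: the shift along the tool's x, y, z in mm, then the turn, a rotation vector about the tool's x, y, z in rad, then the closure in counts, from 0 (fully open) to 255 (shut). In form: [[[dx, dy, dz], [ax, ay, az], hand], ...]. A call has 1 to 12 rows; each row shifts and turns the pose as measured when the row begins, along the tool's axes as they then stand; what a row does not reach is not made up. A row lasts 1/8 s, in which the tool goes at most 62.5 mm and 10.7 degrees, less where a joint would pass 70% of its speed; a pose out of reach is approached as far as the arm can. A call is refused whole if a number of a shift passes 62.5 or a number of a turn 0.188, either way. A call with a gripper value outside its range is refused whole. The fingers move at their own pace and stop on an object; "newtons" is the grip in N (left out, the last holds). Time passes only in rows, so rows that do not move let the fingers close. It gives the time, the measured TCP pose, the force and the opening at its end, in the units of the state.
- observe(): the state, without advancing time (a new reading comes with each control period).
- read_camera(name): name is "side" or "top"; returns a dict with "pixels" (420x560x3 uint8, red, green, blue), "z_map" (420x560 float32, m along the optical axis (not along the pixel's ray), 0 where there is no reading), "fx", "fy", "cx", "cy" (pixels), "position" and "orientation" of the camera in the world. Camera axes: x right, y down, z forward; pixel columns grow to the right and rows downward; lengths in m; the calibration is good to about 2 mm. A picture is of the moment at which its call begins.
- hand_in(): hands the job in, once; it reports no verdict.
The state is a dict: "t": time; "joints": joint angles; "joint_velocities": joint speeds; "joint_torque": joint torques, N m; "tool_pos": TCP position; "ee_rot": TCP orientation; "contact_force": force on the tool from outside, world axes, zero at the start; "torque": the same for the moment, N m; "opening": finger opening in m.
Only numpy, scipy, OpenCV 4.12 (cv2) and the standard library are available. Lean on these libraries where they do the work, as an engineer would, in place of code of your own. Each camera call takes 0.05 s, during which the arm holds its last target.

## Working session

There is one attempt and no reset: what is moved stays moved. The work goes in short steps, Python scripts to look and compute and a tool call to move; the robot and the scene stay as the last step left them, time stands still between calls to the robot, and variables do not carry over. Pictures are saved under pics/ and viewed, and the job is handed in when it is done.

Besides the shell and the picture viewer there is one more tool, called after "Request:" in YAML: its name, and indented under it one key for each argument. servo_tool: Moves the arm, as the interface text tells. Its arguments: {"type":"object","properties":{"rows":{"type":"array"},"newtons":{"type":"number"}},"required":["rows"]}

```bash
mkdir -p pics; ls; python3 - <<'E'
from station import observe, read_camera
import cv2,numpy as np,pickle
s=observe()
for k,v in s.items(): print(k,np.round(v,3).tolist())
for n in("side","top"):
    c=read_camera(n); pickle.dump(c,open(f"{n}0.pkl","wb"))
    print(n,c["fx"],c["fy"],c["cx"],c["cy"],c["position"],c["orientation"])
    cv2.imwrite(f"pics/{n}0.png",c["pixels"][:,:,::-1])
E
```

```text
pics
t 0.0
joints [61.524, 30.777, -0.256, 88.169, 0.151, 61.15, -4.076]
joint_velocities [-0.016, -0.129, -0.016, 0.059, -0.059, 0.008, 0.05]
joint_torque [0.0, -57.098, 0.991, -25.16, -0.056, 0.018, 0.0]
tool_pos [0.271, -0.59, 0.238]
ee_rot [[0.418, -0.909, -0.001], [-0.909, -0.418, 0.001], [-0.002, 0.0, -1.0]]
contact_force [-0.099, -0.143, -0.225]
torque [-0.002, -0.026, -0.011]
opening 0.088
side 511.4392868075516 511.4392868075516 280.849158977329 205.76007395963768 [0.07970446 0.82574234 0.8325167 ] [[-0.90259714 -0.24766184  0.35211079]
 [-0.43046594  0.52718753 -0.73264751]
 [-0.00417958 -0.81285726 -0.58244795]]
top 444.14670843863064 444.14670843863064 269.41004881496315 213.54912950670243 [ 0.35985622 -0.11174974  1.31292793] [[-2.14085108e-02 -9.92425109e-01  1.20971393e-01]
 [-9.99770605e-01  2.11734831e-02 -3.22806465e-03]
 [ 6.42226672e-04 -1.21012751e-01 -9.92650745e-01]]
```

View pics/side0.png

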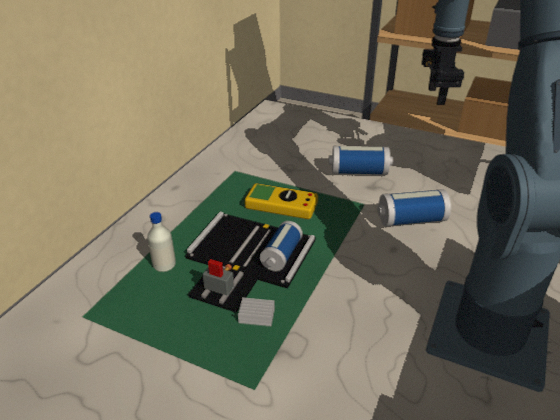

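View pics/top0.png

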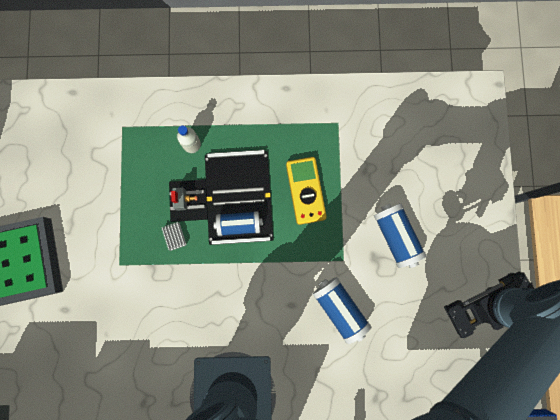

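The top view has the cradle around (240,195), its cell at (238,223) on the near (world -x) side, and the probe with its red tab at (175,197), so cradle x is about world +x and cradle y about world +y. The two bigger look-alike cells lie at (400,235) and (342,310), off the cradle. Next I'll measure.

```bash
cat > h.py <<'E'
import cv2,numpy as np,pickle
def ray(c,u,v):
    d=np.array([(u-c["cx"])/c["fx"],(v-c["cy"])/c["fy"],1.0]); return np.array(c["orientation"])@d
def plane(c,u,v,z):
    r=ray(c,u,v);p=np.array(c["position"]);return p+r*(z-p[2])/r[2]
def cloud(c):
    h,w=c["z_map"].shape;u,v=np.meshgrid(np.arange(w),np.arange(h))
    d=np.stack([(u-c["cx"])/c["fx"],(v-c["cy"])/c["fy"],np.ones_like(u,float)],-1)*c["z_map"][...,None]
    return d@np.array(c["orientation"]).T+np.array(c["position"])
def proj(c,P):
    q=np.array(c["orientation"]).T@(np.array(P)-c["position"]);return c["fx"]*q[0]/q[2]+c["cx"],c["fy"]*q[1]/q[2]+c["cy"]
def masks(c):
    hsv=cv2.cvtColor(c["pixels"],cv2.COLOR_RGB2HSV)
    H,S,V=[hsv[...,i].astype(int) for i in range(3)]
    return dict(yellow=(H>18)&(H<35)&(S>150)&(V>120),red=((H<8)|(H>172))&(S>150)&(V>60),blue=(H>100)&(H<125)&(S>120)&(V>40),green=(H>60)&(H<90)&(S>80))
E
python3 - <<'E'
from h import *
for n in("side","top"):
    c=pickle.load(open(n+"0.pkl","rb"));P=cloud(c);m=masks(c)
    for k in("yellow","red","blue"):
        N,L,st,ce=cv2.connectedComponentsWithStats(m[k].astype(np.uint8))
        for i in range(1,N):
            if st[i,4]>=4:
                q=P[L==i]; q=q[(c["z_map"][L==i]>0)]
                print(n,k,st[i].tolist(),ce[i].round(1),np.median(q,0).round(4),np.percentile(q[:,2],[5,95]).round(3))
    im=c["pixels"][:,:,::-1]
    b=(180,230,160,110) if n=="side" else (155,140,130,115)
    cr=im[b[1]-30*(n=="side"):b[1]+b[3],b[0]:b[0]+b[2]]
    cv2.imwrite(f"pics/{n}0z.png",cv2.resize(cr,None,fx=4.9,fy=4.9,interpolation=cv2.INTER_CUBIC)[:600])
E
```

```text
side yellow [245, 184, 71, 35, 1227] [283.7 203.1] [ 0.5596 -0.1913  0.0327] [0.009 0.038]
side yellow [263, 224, 6, 4, 17] [265.8 225.5] [ 0.5729 -0.1087  0.0125] [0.011 0.015]
side yellow [233, 265, 6, 5, 20] [235.5 267. ] [0.5662 0.0641 0.0131] [0.011 0.015]
side red [308, 194, 4, 2, 6] [309.5 194.3] [ 0.5117 -0.2591  0.0363] [0.035 0.038]
side red [304, 204, 3, 2, 5] [304.8 204.4] [ 0.5058 -0.2059  0.037 ] [0.035 0.04 ]
side red [208, 259, 15, 18, 217] [215.2 267.5] [0.5592 0.1561 0.0887] [0.068 0.103]
side blue [339, 150, 45, 24, 996] [361.5 161.8] [ 0.4294 -0.456   0.0578] [0.021 0.08 ]
side blue [394, 195, 50, 30, 1193] [418.9 209.6] [ 0.2195 -0.2846  0.061 ] [0.024 0.081]
side blue [150, 213, 11, 11, 97] [155.4 217.5] [0.7286 0.1224 0.148 ] [0.136 0.152]
side blue [266, 225, 18, 22, 87] [274.8 235.9] [ 0.5012 -0.0191  0.0695] [0.064 0.073]
side blue [278, 226, 22, 35, 384] [289.5 241.9] [ 0.4659 -0.0245  0.0617] [0.033 0.071]
top yellow [286, 157, 40, 68, 1235] [306.  194.8] [ 0.5621 -0.2236  0.0357] [0.03 0.04]
top yellow [265, 193, 5, 5, 22] [267.  194.7] [ 0.5744 -0.11    
[... 334 characters left out ...]
9] [0.034 0.04 ]
top red [301, 214, 3, 4, 9] [302.1 215.7] [ 0.5062 -0.21    0.0395] [0.036 0.041]
top blue [178, 126, 10, 9, 70] [182.3 129.9] [0.7336 0.1147 0.1498] [0.144 0.154]
top blue [398, 210, 25, 45, 272] [410.1 231.2] [ 0.4531 -0.5074  0.0781] [0.068 0.085]
top blue [221, 212, 33, 9, 199] [236.8 215.9] [ 0.507  -0.0238  0.0659] [0.055 0.073]
top blue [378, 214, 33, 48, 672] [393.4 238.6] [ 0.433  -0.4612  0.0723] [0.049 0.084]
top blue [221, 224, 34, 12, 286] [237.6 229.5] [ 0.4689 -0.0259  0.0653] [0.045 0.074]
top blue [317, 284, 50, 54, 971] [341.9 311.6] [ 0.236  -0.308   0.0755] [0.058 0.084]
top blue [528, 409, 28, 8, 143] [540.6 413.1] [-0.0508 -0.8472  0.0449] [0.014 0.052]
```

```bash
ls pics
```

```text
side0.png
side0z.png
top0.png
top0z.png
```

View pics/top0z.png

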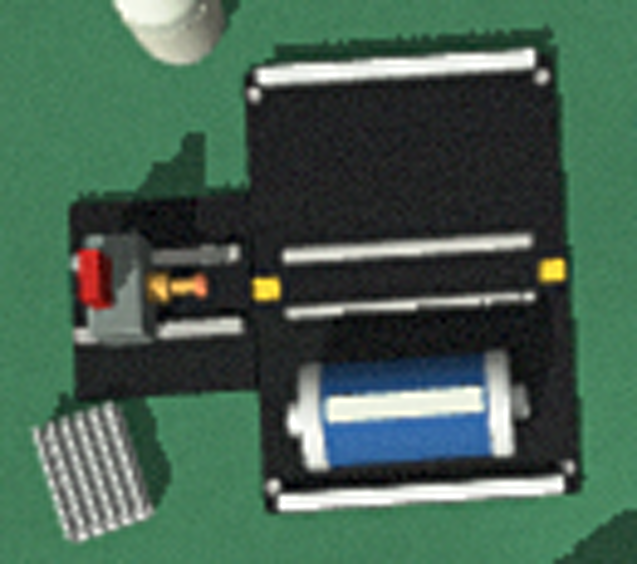

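View pics/side0z.png

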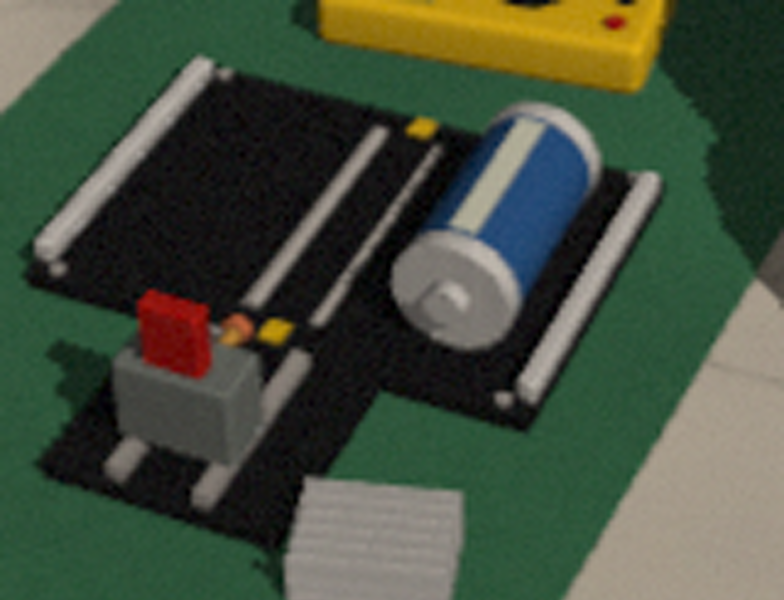

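```bash
cat >> h.py <<'E'
from scipy.optimize import least_squares
NEST=None
def frame():
    f=pickle.load(open("frame.pkl","rb"));return f
def cellfit(c,o,ex,ey):
    P=cloud(c);m=masks(c)["blue"]&(c["z_map"]>0)
    q=P-o;X=q@ex;Y=q@ey;Z=P[...,2]
    s=m&(abs(X)<.13)&(abs(Y)<.09)&(Z>.03)&(Z<.09)
    x,y,z=X[s],Y[s],Z[s]
    # centre x(y)=a+b*y, height h, radius 30
    r=least_squares(lambda p:(np.hypot(x-p[0]-p[1]*y,z-p[2])-.030),[np.median(x),0,.043],loss="soft_l1",f_scale=.002)
    ymin,ymax=np.percentile(y,[.5,99.5])
    return dict(x=r.x[0],yaw=-np.degrees(np.arctan(r.x[1])),h=r.x[2],ymin=ymin,ymax=ymax,n=int(s.sum()))
E
python3 - <<'E'
from h import *
M=[]
for n,px in(("side",[(265.8,225.5),(235.5,267.)]),("top",[(267,194.7),(209,198.5)])):
    c=pickle.load(open(n+"0.pkl","rb"));M.append([plane(c,*p,.012) for p in px]);print(n,np.round(M[-1],4).tolist(),np.linalg.norm(M[-1][0]-M[-1][1]))
M=np.mean(M,0);o=M.mean(0);o[2]=0;ey=M[1]-M[0];ey/=np.linalg.norm(ey);ex=np.array([ey[1],-ey[0],0])
print(o,ex,ey,np.degrees(np.arctan2(ex[1],ex[0])))
pickle.dump((o,ex,ey),open("frame.pkl","wb"))
for n in("side","top"):
    c=pickle.load(open(n+"0.pkl","rb"));print(n,{k:round(float(v),4) for k,v in cellfit(c,o,ex,ey).items()})
    P=cloud(c);m=masks(c)["red"]
    q=P-o;X=q@ex;Y=q@ey;s=m&(c["z_map"]>0)&(abs(X)<.05)&(Y>.1)&(Y<.25)
    print("tab",np.percentile(X[s],[2,50,98]).round(4),np.percentile(Y[s],[2,50,98]).round(4),np.percentile(P[...,2][s],[2,98]).round(4))
    t=s&(P[...,2]>.1);print("tabtop",t.sum(),X[t].mean().round(4),Y[t].mean().round(4))
E
```

```text
side [[0.5732, -0.1097, 0.012], [0.5658, 0.0633, 0.012]] 0.17309137446146297
top [[0.5749, -0.11, 0.012], [0.5671, 0.062, 0.012]] 0.17220829707914426
[ 0.57024279 -0.02361256  0.        ] [0.99903606 0.04389712 0.        ] [-4.38971231e-02  9.99036057e-01 -3.21524666e-16] 2.515928339867259
side {'x': -0.0821, 'yaw': 0.8771, 'h': 0.0429, 'ymin': -0.0442, 'ymax': 0.0491, 'n': 453.0}
tab [-0.0161 -0.0037  0.0128] [0.1695 0.1801 0.1832] [0.0676 0.1033]
tabtop 49 -0.0015 0.1759
top {'x': -0.0814, 'yaw': 0.7652, 'h': 0.0432, 'ymin': -0.0431, 'ymax': 0.0484, 'n': 472.0}
tab [-0.0143 -0.      0.0134] [0.1668 0.171  0.1899] [0.0382 0.1067]
tabtop 35 0.0008 0.1733
```

```bash
cat >> h.py <<'E'
def go(target,N=1,yaw=None):
    """rows to reach target (world m); prints tool-frame mm and rotvec z"""
    from station import observe
    from scipy.spatial.transform import Rotation as R
    s=observe();A=np.array(s["ee_rot"]);p=np.array(s["tool_pos"])
    o,ex,ey=frame();T=np.stack([ex,-ey,[0,0,-1]],1)
    rv=R.from_matrix(A.T@T).as_rotvec()
    print("t",round(s["t"],3),"pos",p.round(4),"F",np.round(s["contact_force"],2),"rv",rv.round(4),"open",s["opening"])
    q=p-o;print("cradle x,y,z mm",(q@ex*1e3).round(1),(q@ey*1e3).round(1),(p[2]*1e3).round(1))
    d=(np.array(target)-p)/N*1e3
    for i in range(N):
        Ai=A@R.from_rotvec(rv*i/N).as_matrix();print((Ai.T@d).round(1).tolist(),(rv/N).round(3).tolist())
def W(x,y,z):
    o,ex,ey=frame();return o+ex*x/1e3+ey*y/1e3+np.array([0,0,z/1e3])
E
python3 -c "
from h import *
go(W(-92,3,180),12)"
```

```text
t 0.1 pos [ 0.2712 -0.5901  0.2379] F [-0.8   0.83  0.49] rv [-8.0000e-04  1.4000e-03 -1.1838e+00] open 0.08789471895013926
cradle x,y,z mm -323.6 -552.9 237.9
[-35.6, -35.4, 4.9] [-0.0, 0.0, -0.099]
[-31.9, -38.7, 4.9] [-0.0, 0.0, -0.099]
[-28.0, -41.7, 4.9] [-0.0, 0.0, -0.099]
[-23.7, -44.2, 4.9] [-0.0, 0.0, -0.099]
[-19.3, -46.3, 4.9] [-0.0, 0.0, -0.099]
[-14.6, -48.0, 4.8] [-0.0, 0.0, -0.099]
[-9.8, -49.2, 4.8] [-0.0, 0.0, -0.099]
[-4.9, -49.9, 4.8] [-0.0, 0.0, -0.099]
[0.0, -50.2, 4.8] [-0.0, 0.0, -0.099]
[5.0, -49.9, 4.8] [-0.0, 0.0, -0.099]
[9.8, -49.2, 4.8] [-0.0, 0.0, -0.099]
[14.6, -48.0, 4.8] [-0.0, 0.0, -0.099]
```

Request:
servo_tool:
  rows:
    - [[-36,-35,5],[0,0,-0.099],255]
    - [[-32,-39,5],[0,0,-0.099],255]
    - [[-28,-42,5],[0,0,-0.099],255]
    - [[-24,-44,5],[0,0,-0.099],255]
    - [[-19,-46,5],[0,0,-0.099],255]
    - [[-15,-48,5],[0,0,-0.099],255]
    - [[-10,-49,5],[0,0,-0.099],255]
    - [[-5,-50,5],[0,0,-0.099],255]
    - [[0,-50,5],[0,0,-0.099],255]
    - [[5,-50,5],[0,0,-0.099],255]
    - [[10,-49,5],[0,0,-0.099],255]
    - [[15,-48,5],[0,0,-0.099],255]

```text
t: 1.6
tool_pos: [0.4701, -0.0069, 0.1738]
ee_rot: [[0.997, 0.079, -0.003], [0.079, -0.997, 0.0], [-0.003, -0.0, -1.0]]
contact_force: [1.3, 0.0, -0.2]
opening: 0.0006
```

```bash
python3 -c "
from h import *
go(W(-92,3,100),4)"
```

```text
t 1.6 pos [ 0.4701 -0.0069  0.1738] F [ 1.31  0.   -0.25] rv [-0.0002  0.0032  0.0348] open 0.000584310156772953
cradle x,y,z mm -99.3 21.1 173.8
[1.7, 4.6, 18.4] [-0.0, 0.001, 0.009]
[1.8, 4.6, 18.4] [-0.0, 0.001, 0.009]
[1.8, 4.6, 18.4] [-0.0, 0.001, 0.009]
[1.8, 4.5, 18.4] [-0.0, 0.001, 0.009]
```

Request:
servo_tool:
  rows:
    - [[2,5,19],[0,0.001,0.009],255]
    - [[2,5,19],[0,0.001,0.009],255]
    - [[2,4,19],[0,0.001,0.009],255]
    - [[1,4,18],[0,0.001,0.008],255]
    - [[0,0,0],[0,0,0],255]

```text
t: 2.22
tool_pos: [0.4789, -0.0189, 0.0959]
ee_rot: [[0.999, 0.053, 0.0], [0.053, -0.999, 0.003], [0.0, -0.003, -1.0]]
contact_force: [-0.0, 0.8, 0.1]
opening: 0.0007
```

```bash
python3 - <<'E'
from h import *
go(W(-92,3,75),2)
from station import read_camera
o,ex,ey=frame()
for n in("side","top"):
    c=read_camera(n); pickle.dump(c,open(f"{n}1.pkl","wb"))
    u,v=map(int,proj(c,W(-60,0,80)))
    cr=c["pixels"][max(0,v-60):v+60,u-75:u+75,::-1]
    cv2.imwrite(f"pics/{n}1.png",cv2.resize(cr,None,fx=4.5,fy=4.5,interpolation=cv2.INTER_CUBIC))
    print({k:round(float(v),4) for k,v in cellfit(c,o,ex,ey).items()})
E
```

```text
t 2.225 pos [ 0.4789 -0.0189  0.0959] F [-0.03  0.83  0.08] rv [-0.003  -0.0004  0.0092] open 0.0006680455795028216
cradle x,y,z mm -91.0 8.7 95.9
[-0.5, 2.9, 10.4] [-0.001, -0.0, 0.005]
[-0.5, 2.9, 10.4] [-0.001, -0.0, 0.005]
{'x': -0.082, 'yaw': 0.9996, 'h': 0.0427, 'ymin': -0.0445, 'ymax': 0.0502, 'n': 426.0}
{'x': -0.083, 'yaw': 2.3054, 'h': 0.0429, 'ymin': -0.0442, 'ymax': -0.0321, 'n': 31.0}
```

View pics/side1.png

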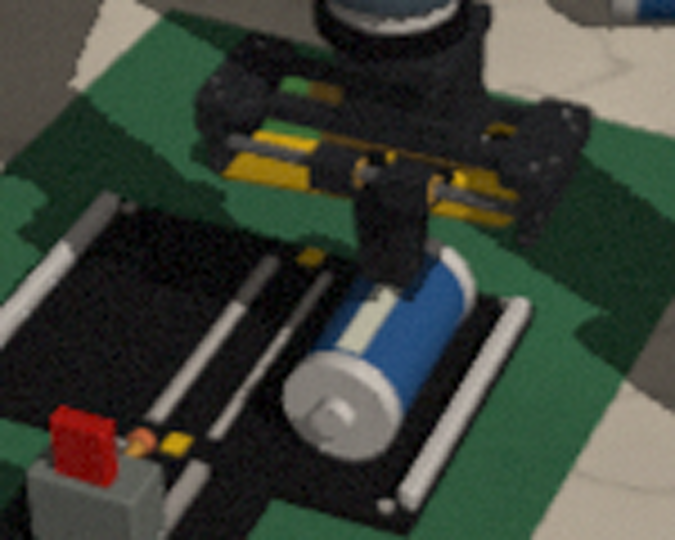

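View pics/top1.png

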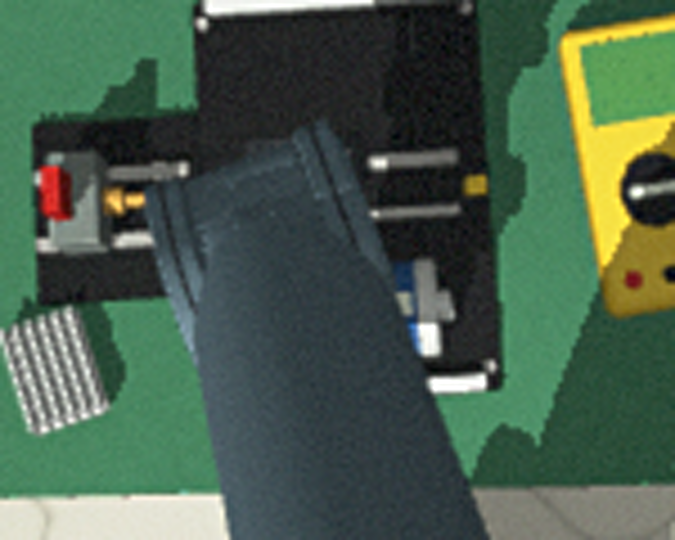

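The side view shows the closed fingers as a flat block about 35 mm long, just above the cell's near top, and the cell hasn't moved. I'll come down to just above it.

Request:
servo_tool:
  rows:
    - [[-1.5,2.9,9.5],[-0.001,0,0.005],255]
    - [[-1.5,2.8,9],[-0.001,0,0.004],255]
    - [[0,0,0],[0,0,0],255]

```text
t: 2.7
tool_pos: [0.4779, -0.0247, 0.0787]
ee_rot: [[0.999, 0.044, 0.005], [0.044, -0.999, 0.001], [0.005, -0.001, -1.0]]
contact_force: [0.0, -0.1, -0.1]
opening: 0.0005
```

```bash
python3 - <<'E'
from h import *
go(W(-94,3,73),1)
E
```

```text
t 2.7 pos [ 0.4779 -0.0247  0.0787] F [ 0.04 -0.09 -0.1 ] rv [-0.0005 -0.0052  0.0001] open 0.000515486095935463
cradle x,y,z mm -92.3 3.0 78.7
[-1.7, -0.0, 5.7] [-0.001, -0.005, 0.0]
```

Now I'll approach in small steps until the tool touches.

Request:
servo_tool:
  rows:
    - [[-1.5,0,3.5],[0,-0.005,0],255]
    - [[0,0,1.5],[0,0,0],255]
    - [[0,0,0.5],[0,0,0],255]

```text
t: 3.08
tool_pos: [0.4767, -0.0246, 0.0732]
ee_rot: [[0.999, 0.044, 0.0], [0.044, -0.999, 0.001], [0.0, -0.001, -1.0]]
contact_force: [-0.7, 0.3, 2.6]
opening: 0.0007
```

Request:
servo_tool:
  rows:
    - [[0,0,0.5],[0,0,0],255]

```text
t: 3.2
tool_pos: [0.4773, -0.0246, 0.0731]
ee_rot: [[0.999, 0.044, 0.002], [0.044, -0.999, 0.001], [0.002, -0.0, -1.0]]
contact_force: [-0.3, -0.9, 7.2]
opening: 0.0003
```

Request:
servo_tool:
  rows:
    - [[3,0,0.2],[0,0,0],255]
    - [[3,0,0.2],[0,0,0],255]

```text
t: 3.45
tool_pos: [0.4842, -0.0242, 0.0733]
ee_rot: [[0.999, 0.044, 0.003], [0.044, -0.999, 0.0], [0.003, -0.0, -1.0]]
contact_force: [-0.1, -0.2, 1.6]
opening: 0.0007
```

Request:
servo_tool:
  rows:
    - [[4,0,0.2],[0,0,0],255]
    - [[4,0,0.2],[0,0,0],255]

```text
t: 3.7
tool_pos: [0.4932, -0.0237, 0.0733]
ee_rot: [[0.999, 0.044, 0.004], [0.044, -0.999, 0.001], [0.004, -0.0, -1.0]]
contact_force: [0.2, 0.2, 5.4]
opening: 0.0003
```

```bash
cat > look.py <<'E'
from h import *
from station import read_camera
o,ex,ey=frame();c=read_camera("side")
print({k:round(float(v),4) for k,v in cellfit(c,o,ex,ey).items()});go(W(0,0,100))
E
python3 look.py
```

```text
{'x': -0.0736, 'yaw': 0.853, 'h': 0.0426, 'ymin': -0.0438, 'ymax': 0.0497, 'n': 409.0}
t 3.75 pos [ 0.4939 -0.0237  0.0733] F [ 0.8  -0.74  2.34] rv [-0.0004 -0.005   0.0004] open 0.00035983152650204576
cradle x,y,z mm -76.3 3.3 73.3
[76.4, 3.3, -26.3] [-0.0, -0.005, 0.0]
```

The cell rolled 8.4 mm for 17 mm of tool travel, so it isn't slipping. I'll continue.

Request:
servo_tool:
  rows:
    - [[4,0,0.2],[0,-0.003,0],255]
    - [[4,0,0.2],[0,0,0],255]
    - [[4,0,0.2],[0,0,0],255]
    - [[4,0,0.2],[0,0,0],255]

```text
t: 4.25
tool_pos: [0.5116, -0.0227, 0.0733]
ee_rot: [[0.999, 0.044, 0.004], [0.044, -0.999, 0.001], [0.004, -0.0, -1.0]]
contact_force: [-0.3, -0.3, 6.1]
opening: 0.0008
```

Request:
servo_tool:
  rows:
    - [[4,0,0.2],[0,-0.002,0],255]
    - [[3,0,0.2],[0,0,0],255]
    - [[2,0,0.2],[0,0,0],255]
    - [[1,0,0.2],[0,0,0],255]
    - [[0,0,0],[0,0,0],255]

```text
t: 4.88
tool_pos: [0.5235, -0.0221, 0.0731]
ee_rot: [[0.999, 0.044, 0.003], [0.044, -0.999, 0.001], [0.003, -0.0, -1.0]]
contact_force: [-0.2, -0.4, 3.7]
opening: 0.0005
```

```bash
python3 look.py
```

```text
{'x': -0.0582, 'yaw': 0.8378, 'h': 0.0429, 'ymin': -0.0434, 'ymax': 0.0496, 'n': 534.0}
t 4.925 pos [ 0.5234 -0.0221  0.0731] F [-0.41  0.43  3.72] rv [-0.0004 -0.0034  0.0006] open 0.000609883131772043
cradle x,y,z mm -46.7 3.6 73.1
[46.8, 3.6, -26.8] [-0.0, -0.003, 0.001]
```

Request:
servo_tool:
  rows:
    - [[0,0,-4],[0,0,0],255]
    - [[0,0,-4],[0,0,0],255]
    - [[-12,0,0],[0,-0.003,0],255]
    - [[-12,0,0],[0,0,0],255]
    - [[0,0,0],[0,0,0],255]

```text
t: 5.55
tool_pos: [0.4949, -0.0236, 0.0803]
ee_rot: [[0.999, 0.044, -0.005], [0.044, -0.999, 0.0], [-0.005, -0.0, -1.0]]
contact_force: [-0.2, 0.2, 0.5]
opening: 0.0006
```

```bash
python3 look.py
```

```text
{'x': -0.0588, 'yaw': 0.6361, 'h': 0.0429, 'ymin': -0.0425, 'ymax': 0.0501, 'n': 416.0}
t 5.6 pos [ 0.4956 -0.0235  0.0804] F [-0.24 -0.13 -0.69] rv [-0.0004  0.004   0.0005] open 0.0003058081505749323
cradle x,y,z mm -74.6 3.4 80.4
[74.5, 3.4, -19.9] [-0.0, 0.004, 0.0]
```

Request:
servo_tool:
  rows:
    - [[1,0,4],[0,0.004,0],255]
    - [[0,0,2.4],[0,0,0],255]
    - [[0,0,0.7],[0,0,0],255]
    - [[0,0,0.5],[0,0,0],255]

```text
t: 6.1
tool_pos: [0.498, -0.0234, 0.0727]
ee_rot: [[0.999, 0.044, 0.002], [0.044, -0.999, 0.001], [0.002, -0.0, -1.0]]
contact_force: [-0.5, 0.4, 8.8]
opening: 0.0
```

Request:
servo_tool:
  rows:
    - [[2,0,0.3],[0,0,0],255]
    - [[4,0,0.2],[0,0,0],255]

```text
t: 6.35
tool_pos: [0.5056, -0.023, 0.0733]
ee_rot: [[0.999, 0.044, 0.005], [0.044, -0.999, 0.0], [0.005, -0.0, -1.0]]
contact_force: [0.2, 0.3, 2.9]
opening: 0.0005
```

Request:
servo_tool:
  rows:
    - [[4,0,0.2],[0,-0.002,0],255]
    - [[4,0,0.2],[0,0,0],255]
    - [[4,0,0.2],[0,0,0],255]
    - [[4,0,0.2],[0,0,0],255]

```text
t: 6.85
tool_pos: [0.524, -0.022, 0.0733]
ee_rot: [[0.999, 0.044, 0.005], [0.044, -0.999, 0.0], [0.005, -0.0, -1.0]]
contact_force: [0.4, 0.5, 5.8]
opening: 0.0008
```

```bash
python3 look.py
```

```text
{'x': -0.0451, 'yaw': 0.9422, 'h': 0.0428, 'ymin': -0.0427, 'ymax': 0.0506, 'n': 482.0}
t 6.9 pos [ 0.5247 -0.0219  0.0734] F [1.44 0.16 2.73] rv [-0.0003 -0.0061  0.0005] open 0.0003191435447605238
cradle x,y,z mm -45.5 3.7 73.4
[45.6, 3.7, -26.4] [-0.0, -0.006, 0.001]
```

Request:
servo_tool:
  rows:
    - [[4,0,0.2],[0,-0.003,0],255]
    - [[4,0,0.2],[0,-0.002,0],255]
    - [[4,0,0.2],[0,0,0],255]
    - [[3,0,0.2],[0,0,0],255]
    - [[2,0,0.2],[0,0,0],255]
    - [[0,0,0],[0,0,0],255]

```text
t: 7.65
tool_pos: [0.5439, -0.0209, 0.0733]
ee_rot: [[0.999, 0.044, 0.003], [0.044, -0.999, 0.0], [0.003, -0.0, -1.0]]
contact_force: [-1.3, 0.2, 3.5]
opening: 0.0003
```

```bash
python3 look.py
```

```text
{'x': -0.0349, 'yaw': 0.6107, 'h': 0.0429, 'ymin': -0.0409, 'ymax': 0.0508, 'n': 545.0}
t 7.7 pos [ 0.5438 -0.0209  0.0733] F [ 0.73 -0.72  4.24] rv [-0.0003 -0.0027  0.0006] open 0.0004508201717958251
cradle x,y,z mm -26.3 3.9 73.3
[26.4, 3.9, -26.6] [-0.0, -0.003, 0.001]
```

Request:
servo_tool:
  rows:
    - [[0,0,-4],[0,0,0],255]
    - [[0,0,-4],[0,0,0],255]
    - [[-11,0,0],[0,-0.003,0],255]
    - [[-11,0,0],[0,0,0],255]
    - [[0,0,0],[0,0.002,0],255]

```text
t: 8.32
tool_pos: [0.5175, -0.0223, 0.0805]
ee_rot: [[0.999, 0.044, -0.003], [0.044, -0.999, 0.0], [-0.003, -0.0, -1.0]]
contact_force: [0.3, -0.3, -0.6]
opening: 0.0006
```

```bash
python3 look.py
```

```text
{'x': -0.0353, 'yaw': 0.7386, 'h': 0.0428, 'ymin': -0.042, 'ymax': 0.05, 'n': 461.0}
t 8.375 pos [ 0.5181 -0.0222  0.0806] F [ 0.2  -0.22 -0.  ] rv [-0.0003  0.0024  0.0005] open -4.555063579977166e-05
cradle x,y,z mm -52.1 3.7 80.6
[52.0, 3.7, -19.5] [-0.0, 0.002, 0.001]
```

Request:
servo_tool:
  rows:
    - [[3,0,4],[0,0.002,0],255]
    - [[0,0,2.6],[0,0,0],255]
    - [[0,0,0.7],[0,0,0],255]
    - [[0,0,0.5],[0,0,0],255]

```text
t: 8.88
tool_pos: [0.523, -0.022, 0.0729]
ee_rot: [[0.999, 0.044, 0.002], [0.044, -0.999, 0.0], [0.002, -0.0, -1.0]]
contact_force: [-0.5, 0.5, 8.6]
opening: 0.0007
```

Request:
servo_tool:
  rows:
    - [[2,0,0.3],[0,0,0],255]
    - [[4,0,0.2],[0,0,0],255]

```text
t: 9.12
tool_pos: [0.5305, -0.0216, 0.0734]
ee_rot: [[0.999, 0.044, 0.005], [0.044, -0.999, 0.0], [0.005, 0.0, -1.0]]
contact_force: [-0.1, -0.7, 3.1]
opening: 0.0002
```

Request:
servo_tool:
  rows:
    - [[3,0,0.3],[0,-0.002,0],255]

```text
t: 9.25
tool_pos: [0.5342, -0.0214, 0.0733]
ee_rot: [[0.999, 0.044, 0.003], [0.044, -0.999, 0.0], [0.003, -0.0, -1.0]]
contact_force: [0.6, -1.6, 4.8]
opening: 0.0004
```

Request:
servo_tool:
  rows:
    - [[3,0,0.3],[0,-0.002,0],255]

```text
t: 9.38
tool_pos: [0.5379, -0.0212, 0.0733]
ee_rot: [[0.999, 0.044, 0.002], [0.044, -0.999, 0.0], [0.002, 0.0, -1.0]]
contact_force: [-0.3, 0.4, 5.9]
opening: 0.0001
```

```bash
python3 look.py
```

```text
{'x': -0.0271, 'yaw': 0.8695, 'h': 0.0428, 'ymin': -0.0417, 'ymax': 0.0511, 'n': 475.0}
t 9.425 pos [ 0.5384 -0.0211  0.0733] F [ 0.24 -0.36  4.71] rv [-0.0001 -0.0027  0.0005] open 0.0005896498933312601
cradle x,y,z mm -31.7 3.9 73.3
[31.8, 3.9, -26.6] [-0.0, -0.003, 0.001]
```

Request:
servo_tool:
  rows:
    - [[3,0,0.2],[0,-0.001,0],255]

```text
t: 9.55
tool_pos: [0.5416, -0.0209, 0.0735]
ee_rot: [[0.999, 0.044, 0.002], [0.044, -0.999, 0.0], [0.002, -0.0, -1.0]]
contact_force: [-2.4, -0.7, 11.8]
opening: 0.0004
```

Request:
servo_tool:
  rows:
    - [[3,0,0.2],[0,0,0],255]

```text
t: 9.68
tool_pos: [0.5449, -0.0207, 0.0739]
ee_rot: [[0.999, 0.045, 0.002], [0.045, -0.999, -0.0], [0.002, 0.0, -1.0]]
contact_force: [-2.4, -0.3, 13.0]
opening: 0.0006
```

Request:
servo_tool:
  rows:
    - [[3,0,0],[0,0,0],255]

```text
t: 9.8
tool_pos: [0.5482, -0.0205, 0.0744]
ee_rot: [[0.999, 0.045, 0.002], [0.045, -0.999, -0.0], [0.002, 0.0, -1.0]]
contact_force: [-1.7, 0.8, 8.4]
opening: 0.0008
```

Request:
servo_tool:
  rows:
    - [[3,0,0],[0,0,0],255]

```text
t: 9.93
tool_pos: [0.5515, -0.0203, 0.0748]
ee_rot: [[0.999, 0.044, 0.002], [0.044, -0.999, -0.001], [0.002, 0.001, -1.0]]
contact_force: [-2.2, -0.7, 6.5]
opening: 0.0002
```

```bash
python3 look.py
```

```text
{'x': -0.0203, 'yaw': 0.8667, 'h': 0.0443, 'ymin': -0.0423, 'ymax': 0.0513, 'n': 510.0}
t 9.975 pos [ 0.552  -0.0203  0.0748] F [-0.4   0.42  6.41] rv [ 0.0006 -0.0023  0.0005] open 0.0003804409610557568
cradle x,y,z mm -18.1 4.1 74.8
[18.1, 4.1, -25.1] [0.001, -0.002, 0.001]
```

Request:
servo_tool:
  rows:
    - [[3,0,0.2],[0,0,0],255]

```text
t: 10.1
tool_pos: [0.5553, -0.0202, 0.075]
ee_rot: [[0.999, 0.044, 0.003], [0.044, -0.999, -0.001], [0.002, 0.001, -1.0]]
contact_force: [-1.0, -0.4, 7.4]
opening: 0.0006
```

Request:
servo_tool:
  rows:
    - [[3,0,0.2],[0,0,0],255]

```text
t: 10.22
tool_pos: [0.5588, -0.02, 0.0752]
ee_rot: [[0.999, 0.044, 0.003], [0.044, -0.999, -0.001], [0.003, 0.001, -1.0]]
contact_force: [-0.7, 0.2, 6.2]
opening: 0.0003
```

Request:
servo_tool:
  rows:
    - [[3,0,0.2],[0,0,0],255]

```text
t: 10.35
tool_pos: [0.5623, -0.0199, 0.0753]
ee_rot: [[0.999, 0.044, 0.003], [0.044, -0.999, -0.001], [0.003, 0.001, -1.0]]
contact_force: [-0.7, -0.6, 4.7]
opening: 0.0007
```

```bash
python3 look.py
```

```text
{'x': -0.0148, 'yaw': 0.7803, 'h': 0.0447, 'ymin': -0.0433, 'ymax': 0.0504, 'n': 545.0}
t 10.4 pos [ 0.5628 -0.0198  0.0753] F [0.84 0.65 3.89] rv [ 0.0008 -0.004   0.0005] open 0.0006045614475845411
cradle x,y,z mm -7.3 4.1 75.3
[7.4, 4.1, -24.7] [0.001, -0.004, 0.0]
```

Request:
servo_tool:
  rows:
    - [[3,0,0.2],[0,0,0],255]

```text
t: 10.52
tool_pos: [0.566, -0.0197, 0.0752]
ee_rot: [[0.999, 0.044, 0.004], [0.044, -0.999, -0.001], [0.004, 0.001, -1.0]]
contact_force: [-0.7, -0.7, 4.4]
opening: 0.0005
```

Request:
servo_tool:
  rows:
    - [[3,0,0.3],[0,0,0],255]

```text
t: 10.65
tool_pos: [0.5693, -0.0195, 0.075]
ee_rot: [[0.999, 0.044, 0.005], [0.044, -0.999, -0.001], [0.005, 0.001, -1.0]]
contact_force: [0.6, -0.2, 4.5]
opening: 0.0008
```

Request:
servo_tool:
  rows:
    - [[3,0,0.3],[0,-0.002,0],255]

```text
t: 10.78
tool_pos: [0.5726, -0.0194, 0.0746]
ee_rot: [[0.999, 0.044, 0.003], [0.044, -0.999, -0.001], [0.003, 0.001, -1.0]]
contact_force: [1.1, 1.2, 3.2]
opening: -0.0
```

```bash
python3 look.py
```

```text
{'x': -0.0096, 'yaw': 1.0748, 'h': 0.0442, 'ymin': -0.0421, 'ymax': 0.0497, 'n': 577.0}
t 10.825 pos [ 0.573  -0.0193  0.0746] F [1.32 1.01 3.03] rv [ 0.0007 -0.0028  0.0005] open 0.00038169994904784757
cradle x,y,z mm 2.9 4.2 74.6
[-2.9, 4.2, -25.4] [0.001, -0.003, 0.0]
```

Request:
servo_tool:
  rows:
    - [[3,0,0.6],[0,-0.002,0],255]
    - [[2,0,0.6],[0,0,0],255]

```text
t: 11.08
tool_pos: [0.5787, -0.0191, 0.0734]
ee_rot: [[0.999, 0.044, 0.001], [0.044, -0.999, -0.001], [0.001, 0.001, -1.0]]
contact_force: [1.5, -0.3, 4.6]
opening: 0.0007
```

```bash
python3 look.py
```

```text
{'x': -0.0065, 'yaw': 1.0728, 'h': 0.0437, 'ymin': -0.0419, 'ymax': 0.0512, 'n': 577.0}
t 11.125 pos [ 0.5789 -0.0191  0.0733] F [ 1.5  -0.29  3.87] rv [ 0.0006 -0.0017  0.0005] open 0.00024463372030050236
cradle x,y,z mm 8.9 4.2 73.3
[-8.8, 4.2, -26.7] [0.001, -0.002, 0.0]
```

Request:
servo_tool:
  rows:
    - [[1,0,-2],[0,0,0],255]
    - [[0,0,-6],[0,0,0],255]
    - [[0,0,-15],[0,0,0],255]
    - [[0,0,-20],[0,0,0],255]
    - [[0,0,0],[0,0,0],255]
    - [[0,0,0],[0,0,0],255]

```text
t: 11.88
tool_pos: [0.5773, -0.0192, 0.118]
ee_rot: [[0.999, 0.044, -0.003], [0.044, -0.999, -0.001], [-0.003, 0.001, -1.0]]
contact_force: [0.1, 0.6, -0.7]
opening: 0.0004
```

```bash
python3 look.py; sleep 0; python3 look.py
```

```text
{'x': 0.0018, 'yaw': 0.4525, 'h': 0.0428, 'ymin': -0.041, 'ymax': 0.05, 'n': 619.0}
t 11.925 pos [ 0.5774 -0.0191  0.118 ] F [-0.66 -0.74  0.24] rv [0.0007 0.003  0.0007] open 0.00046002237859986433
cradle x,y,z mm 7.4 4.2 118.0
[-7.3, 4.2, 18.0] [0.001, 0.003, 0.001]
{'x': 0.0016, 'yaw': 0.769, 'h': 0.0427, 'ymin': -0.0415, 'ymax': 0.0499, 'n': 623.0}
t 11.975 pos [ 0.5774 -0.0191  0.1178] F [-0.53 -0.16 -0.1 ] rv [0.0007 0.0033 0.0006] open 0.000496377430789644
cradle x,y,z mm 7.3 4.2 117.8
[-7.2, 4.2, 17.8] [0.001, 0.003, 0.001]
```

The cell is lying in the nest at x = +1.7 mm, with its axis at plate-rest height. Next I'll go up and over to behind the red tab.

Request:
servo_tool:
  rows:
    - [[-1,-10,-22],[0,0.003,0],255]
    - [[-1,-35,-10],[0,0,0],255]
    - [[-1,-45,0],[0,0,0],255]
    - [[-1,-45,0],[0,0,0],255]
    - [[-1,-40,0],[0,0,0],255]
    - [[0,-25,0],[0,0,0],255]
    - [[0,0,0],[0,0,0],255]
    - [[0,0,0],[0,0,0],255]

```text
t: 12.98
tool_pos: [0.563, 0.1909, 0.1582]
ee_rot: [[0.999, 0.046, 0.004], [0.046, -0.999, 0.003], [0.004, -0.002, -1.0]]
contact_force: [0.4, 0.1, 0.2]
opening: 0.0005
```

```bash
python3 - <<'E'
from h import *
go(W(0,208,82),5)
from station import read_camera
o,ex,ey=frame()
for n in("side","top"):
    c=read_camera(n); pickle.dump(c,open(f"{n}2.pkl","wb"))
    u,v=map(int,proj(c,W(0,80,60)))
    cr=c["pixels"][max(0,v-60):v+60,u-75:u+75,::-1]
    cv2.imwrite(f"pics/{n}2.png",cv2.resize(cr,None,fx=5,fy=5,interpolation=cv2.INTER_CUBIC))
    print(n,u-75,max(0,v-60),{k:round(float(v),4) for k,v in cellfit(c,o,ex,ey).items()})
E
```

```text
t 12.975 pos [0.563  0.1909 0.1582] F [0.36 0.13 0.23] rv [-0.0025 -0.0041  0.0019] open 0.0005257051048182424
cradle x,y,z mm 2.2 214.7 158.2
[-0.5, 1.4, 15.2] [-0.0, -0.001, 0.0]
[-0.5, 1.4, 15.2] [-0.0, -0.001, 0.0]
[-0.5, 1.4, 15.2] [-0.0, -0.001, 0.0]
[-0.5, 1.3, 15.2] [-0.0, -0.001, 0.0]
[-0.4, 1.3, 15.2] [-0.0, -0.001, 0.0]
side 160 189 {'x': 0.0018, 'yaw': 0.9151, 'h': 0.0427, 'ymin': -0.0414, 'ymax': 0.0497, 'n': 565.0}
top 133 135 {'x': 0.0024, 'yaw': 0.3341, 'h': 0.0432, 'ymin': -0.0422, 'ymax': 0.0493, 'n': 668.0}
```

View pics/side2.png

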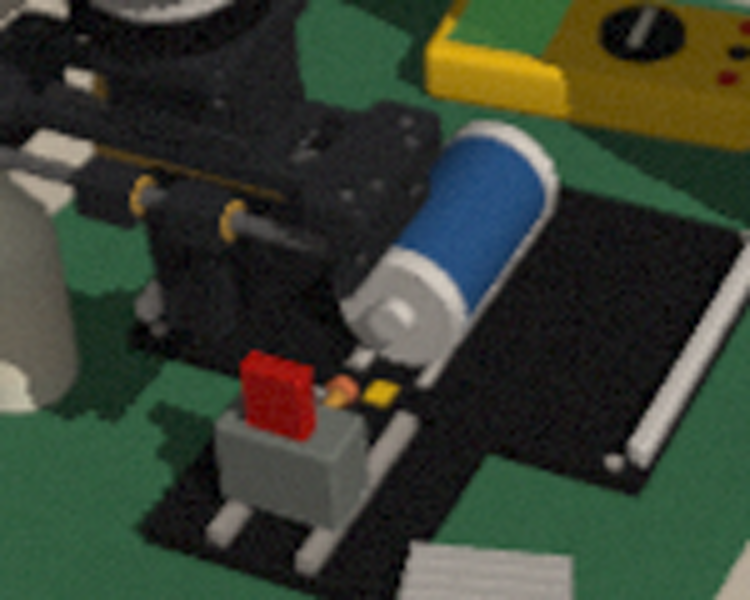

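View pics/top2.png

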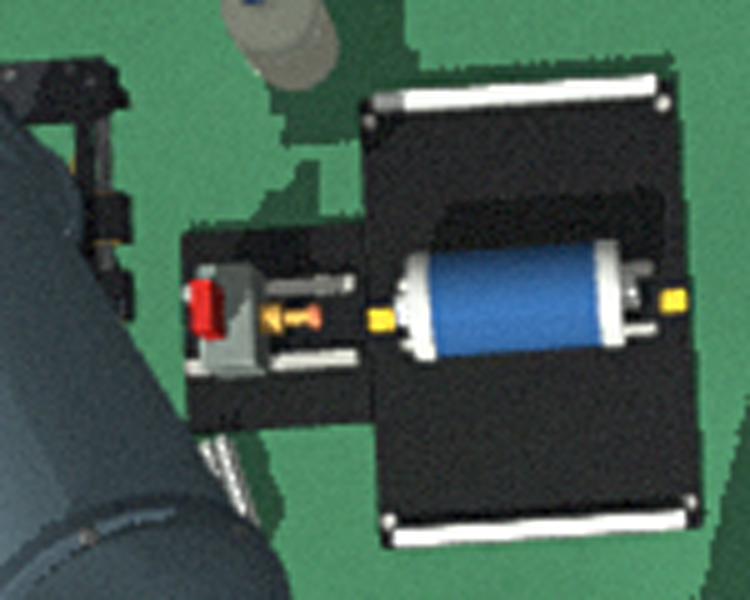

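```bash
python3 - <<'E'
from h import *
o,ex,ey=frame()
T=pickle.load(open("top2.pkl","rb"));S=pickle.load(open("side2.pkl","rb"))
def cr(p):q=p-o;return (q@ex*1e3).round(1),(q@ey*1e3).round(1),(p[2]*1e3).round(1)
for z in(.036,.043,.05): print("pin top",z,cr(plane(T,133+322/5,135+317/5,z)))
for z in(.043,.053): print("stud top",z,cr(plane(T,133+396/5,135+307/5,z)))
print("yend band",cr(plane(T,133+412/5,135+300/5,.06)))
# crops enlarged
for n,c,(x,y) in(("side",S,(0,100)),("top",T,(0,95))):
    u,v=map(int,proj(c,W(x,y,45)));k=c["pixels"][v-25:v+25,u-35:u+35,::-1]
    cv2.imwrite(f"pics/{n}2b.png",cv2.resize(k,None,fx=11,fy=11,interpolation=cv2.INTER_NEAREST));print(n,u-35,v-25)
# copper pts
for n,c in(("side",S),("top",T)):
    h=cv2.cvtColor(c["pixels"],cv2.COLOR_RGB2HSV).astype(int);P=cloud(c);q=P-o;X=q@ex;Y=q@ey
    m=(h[...,0]<25)&(h[...,1]>90)&(h[...,2]>90)&(abs(X)<.02)&(Y>.08)&(Y<.155)&(P[...,2]>.03)
    print(n,m.sum(),np.percentile(Y[m],[0,5,50,95]).round(4),np.median(X[m]).round(4),np.percentile(P[...,2][m],[5,95]).round(4))
    m=(abs(X)<.012)&(Y>.05)&(Y<.09)&(abs(P[...,2]-.043)<.012)&(h[...,1]<60)
    print("stud",m.sum(),np.percentile(Y[m],[50,90,98,100]).round(4))
E
```

```text
pin top 0.036 (np.float64(-0.8), np.float64(116.3), np.float64(36.0))
pin top 0.043 (np.float64(-2.0), np.float64(115.2), np.float64(43.0))
pin top 0.05 (np.float64(-3.2), np.float64(114.1), np.float64(50.0))
stud top 0.043 (np.float64(1.1), np.float64(72.2), np.float64(43.0))
stud top 0.053 (np.float64(-0.6), np.float64(71.0), np.float64(53.0))
yend band (np.float64(1.6), np.float64(60.9), np.float64(60.0))
side 196 234
top 169 172
side 33 [0.118  0.1194 0.1246 0.1356] -0.0024 [0.0397 0.0503]
stud 84 [0.0703 0.0749 0.0762 0.0785]
top 49 [0.1177 0.1183 0.1382 0.149 ] -0.0004 [0.0435 0.0541]
stud 13 [0.0686 0.0718 0.072  0.072 ]
```

View pics/side2b.png

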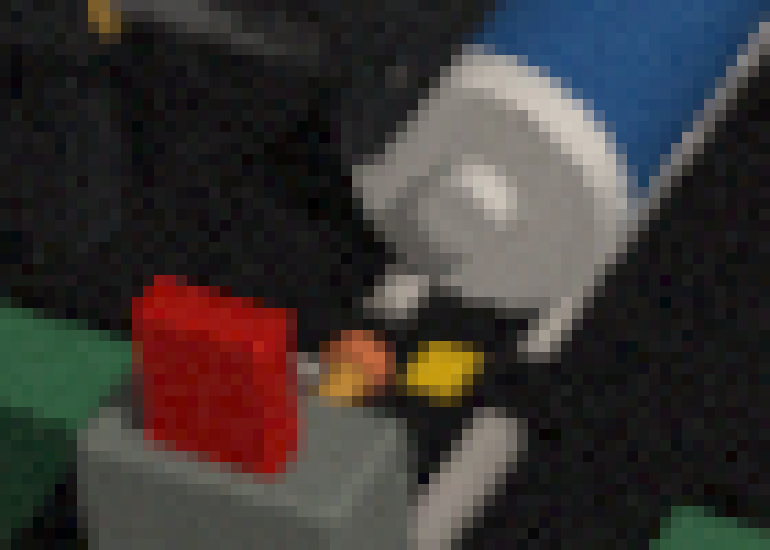

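View pics/top2b.png

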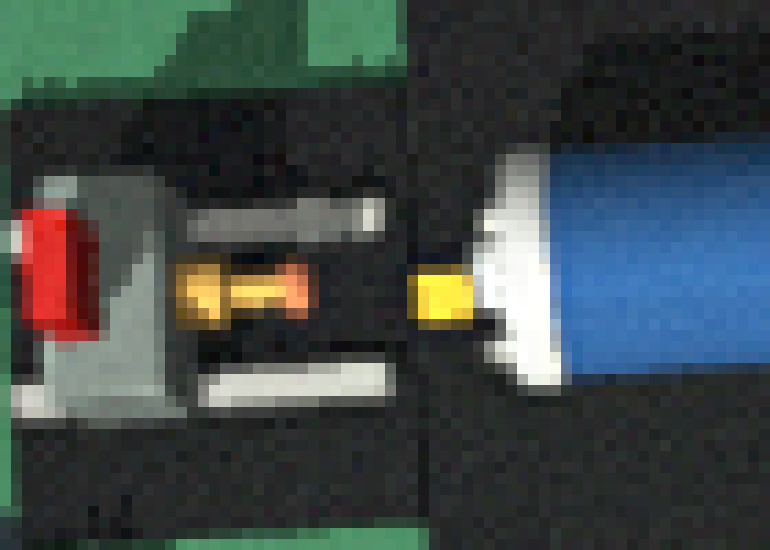

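The cell lies between the yellow marks: stud face at y≈72.5 mm, pin tip at y≈116 mm (top-view px (197,198)), so the gap is about 43 mm. I'll descend behind the tab.

Request:
servo_tool:
  rows:
    - [[-1,0,15],[0,-0.004,0.002],255]
    - [[-1,0,20],[0,0,0],255]
    - [[0,0,20],[0,0,0],255]
    - [[0,0,16],[0,0,0],255]
    - [[0,0,0],[0,0,0],255]
    - [[0,0,0],[0,0,0],255]

```text
t: 13.82
tool_pos: [0.5611, 0.1846, 0.0815]
ee_rot: [[0.999, 0.035, -0.003], [0.035, -0.999, -0.001], [-0.003, 0.001, -1.0]]
contact_force: [0.5, 1.0, 0.2]
opening: 0.0002
```

```bash
python3 look.py
```

```text
{'x': 0.0018, 'yaw': 0.6429, 'h': 0.0427, 'ymin': -0.042, 'ymax': 0.049, 'n': 612.0}
t 13.875 pos [0.561  0.1846 0.0815] F [ 0.49  0.26 -0.39] rv [ 0.0006  0.0032 -0.0087] open 0.0004408403237030936
cradle x,y,z mm -0.1 208.4 81.5
[1.8, 208.4, -18.4] [0.001, 0.003, -0.009]
```

Request:
servo_tool:
  rows:
    - [[0,8,0],[0,0.003,-0.009],255]
    - [[0,6,0],[0,0,0],255]
    - [[0,2,0],[0,0,0],255]

```text
t: 14.25
tool_pos: [0.5627, 0.1676, 0.083]
ee_rot: [[0.999, 0.045, 0.002], [0.045, -0.999, -0.0], [0.002, 0.0, -1.0]]
contact_force: [0.2, -0.1, -0.2]
opening: 0.0004
```

Request:
servo_tool:
  rows:
    - [[0,3,0],[0,0,0],255]

```text
t: 14.38
tool_pos: [0.5628, 0.1654, 0.0831]
ee_rot: [[0.999, 0.045, 0.003], [0.045, -0.999, 0.002], [0.003, -0.001, -1.0]]
contact_force: [-0.8, 3.7, -3.8]
opening: 0.0003
```

```bash
python3 look.py
```

```text
{'x': 0.0017, 'yaw': 0.8527, 'h': 0.0427, 'ymin': -0.0419, 'ymax': 0.0468, 'n': 470.0}
t 14.425 pos [0.5628 0.1648 0.0831] F [0.42 3.18 0.43] rv [-0.0008 -0.0028  0.0008] open 0.0005099173343877697
cradle x,y,z mm 0.9 188.6 83.1
[-1.0, 188.6, -17.1] [-0.001, -0.003, 0.001]
```

Request:
servo_tool:
  rows:
    - [[0,4,0],[0,0,0],255]
    - [[0,4,0],[0,0,0],255]
    - [[0,4,0],[0,0,0],255]
    - [[0,4,0],[0,0,0],255]
    - [[0,4,0],[0,0,0],255]
    - [[0,4,0],[0,0,0],255]
    - [[0,3,0],[0,0,0],255]
    - [[0,0,0],[0,0,0],255]

```text
t: 15.42
tool_pos: [0.5641, 0.1376, 0.0832]
ee_rot: [[0.999, 0.046, 0.003], [0.046, -0.999, 0.003], [0.003, -0.003, -1.0]]
contact_force: [0.1, 2.3, -0.9]
opening: 0.0006
```

```bash
python3 - <<'E'
from h import *
go(W(0,140,82),3)
from station import read_camera
for n in("side","top"):
    c=read_camera(n); pickle.dump(c,open(f"{n}3.pkl","wb"))
    u,v=map(int,proj(c,W(0,90,55)));k=c["pixels"][v-35:v+35,u-48:u+48,::-1]
    cv2.imwrite(f"pics/{n}3.png",cv2.resize(k,None,fx=8,fy=8,interpolation=cv2.INTER_NEAREST));print(n,u-48,v-35)
E
```

```text
t 15.425 pos [0.5641 0.1376 0.0832] F [ 0.15  2.3  -0.86] rv [-0.0028 -0.0032  0.0019] open 0.0005630712002846449
cradle x,y,z mm 0.9 161.3 83.2
[-0.3, 7.1, 0.4] [-0.001, -0.001, 0.001]
[-0.3, 7.1, 0.4] [-0.001, -0.001, 0.001]
[-0.3, 7.1, 0.4] [-0.001, -0.001, 0.001]
side 185 218
top 157 161
```

View pics/top3.png

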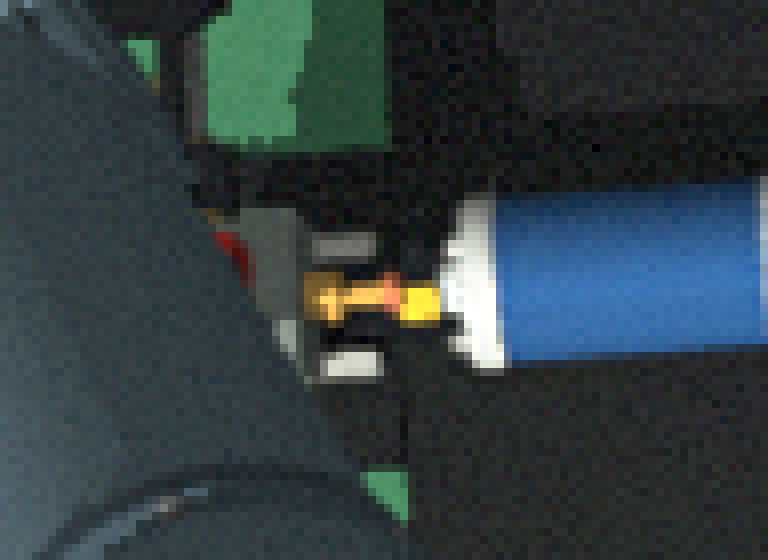

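View pics/side3.png

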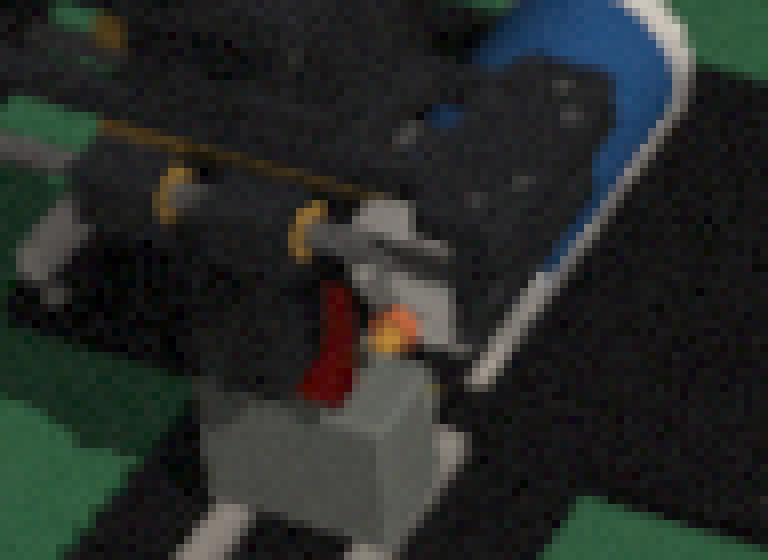

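Request:
servo_tool:
  rows:
    - [[0,3,0],[-0.002,-0.002,0.001],255]
    - [[0,3,0],[0,0,0],255]
    - [[0,3,0],[0,0,0],255]
    - [[0,1,0],[0,0,0],255]
    - [[0,0,0],[0,0,0],255]

```text
t: 16.15
tool_pos: [0.5645, 0.1278, 0.0832]
ee_rot: [[0.999, 0.046, 0.001], [0.046, -0.999, 0.001], [0.001, -0.001, -1.0]]
contact_force: [0.1, 4.1, -1.1]
opening: 0.0002
```

```bash
cat > lt.py <<'E'
from h import *
import sys
from station import read_camera
go(W(0,140,82))
c=read_camera("top");n=sys.argv[1];pickle.dump(c,open(f"top{n}.pkl","wb"))
u,v=map(int,proj(c,W(0,90,55)));u=205;v=196;k=c["pixels"][v-15:v+15,u-20:u+20,::-1]
cv2.imwrite(f"pics/top{n}.png",cv2.resize(k,None,fx=18,fy=18,interpolation=cv2.INTER_CUBIC));print(u-20,v-15)
h=cv2.cvtColor(c["pixels"],cv2.COLOR_RGB2HSV).astype(int)
for r in (197,198,199): print(r,[tuple(c["pixels"][r,x].tolist()) for x in range(203,216)])
E
python3 lt.py 4
```

```text
t 16.15 pos [0.5645 0.1278 0.0832] F [ 0.12  4.14 -1.14] rv [-0.0014 -0.0013  0.0017] open 0.00016104911915503807
cradle x,y,z mm 0.9 151.5 83.2
[-0.9, 11.5, 1.1] [-0.001, -0.001, 0.002]
185 181
197 [(162, 125, 59), (255, 210, 105), (255, 214, 104), (255, 209, 105), (255, 211, 104), (255, 185, 108), (248, 147, 99), (170, 105, 58), (208, 183, 81), (193, 202, 198), (255, 255, 255), (251, 252, 251), (250, 251, 249)]
198 [(181, 145, 75), (255, 225, 124), (207, 162, 86), (201, 154, 76), (239, 193, 79), (248, 185, 95), (245, 149, 102), (201, 130, 64), (249, 225, 80), (184, 188, 181), (250, 255, 255), (232, 233, 228), (253, 254, 252)]
199 [(98, 77, 39), (99, 88, 59), (63, 53, 38), (102, 85, 34), (238, 202, 65), (255, 237, 72), (241, 184, 74), (238, 183, 65), (255, 235, 85), (175, 177, 172), (249, 253, 254), (243, 246, 241), (255, 255, 255)]
```

View pics/top4.png

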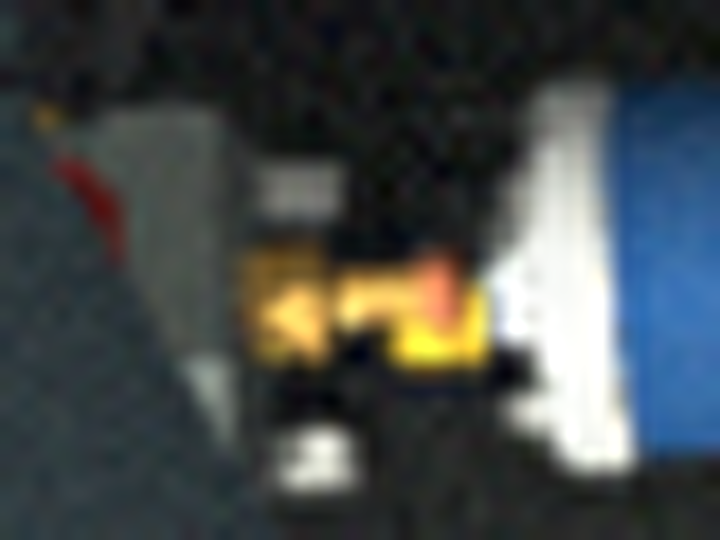

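Request:
servo_tool:
  rows:
    - [[0,2,0],[0,0,0.001],255]
    - [[0,2,0],[0,0,0],255]
    - [[0,0,0],[0,0,0],255]

```text
t: 16.58
tool_pos: [0.5647, 0.1236, 0.0832]
ee_rot: [[0.999, 0.045, 0.001], [0.045, -0.999, 0.001], [0.001, -0.001, -1.0]]
contact_force: [-0.7, 1.7, -0.8]
opening: 0.0005
```

```bash
python3 lt.py 5
```

```text
t 16.575 pos [0.5647 0.1236 0.0832] F [-0.69  1.73 -0.8 ] rv [-0.0013 -0.0014  0.0009] open 0.0005147413238985104
cradle x,y,z mm 0.9 147.3 83.2
[-0.9, 7.3, 1.2] [-0.001, -0.001, 0.001]
185 181
197 [(246, 193, 95), (176, 135, 64), (255, 203, 100), (255, 208, 103), (255, 213, 104), (255, 213, 101), (252, 206, 99), (252, 161, 107), (249, 155, 114), (209, 196, 186), (255, 255, 255), (255, 255, 254), (252, 253, 250)]
198 [(255, 211, 101), (165, 126, 60), (191, 146, 76), (205, 158, 81), (240, 197, 84), (242, 210, 79), (239, 199, 77), (249, 159, 103), (245, 150, 107), (199, 187, 180), (252, 255, 255), (231, 234, 230), (252, 253, 251)]
199 [(255, 204, 100), (161, 121, 59), (71, 53, 35), (102, 83, 31), (236, 200, 61), (255, 241, 72), (254, 236, 68), (244, 201, 65), (234, 178, 89), (169, 170, 169), (248, 254, 251), (246, 249, 243), (255, 255, 255)]
```

View pics/top5.png

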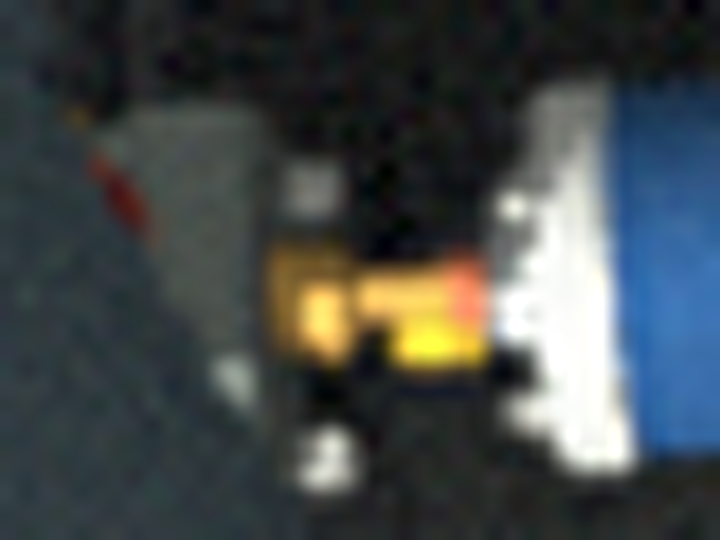

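Request:
servo_tool:
  rows:
    - [[0,1.5,0],[0,0,0],255]
    - [[0,1.5,0],[0,0,0],255]
    - [[0,0,0],[0,0,0],255]

```text
t: 17.0
tool_pos: [0.5648, 0.1209, 0.0832]
ee_rot: [[0.999, 0.045, 0.001], [0.045, -0.999, 0.002], [0.001, -0.002, -1.0]]
contact_force: [0.5, 3.2, -1.5]
opening: 0.0005
```

```bash
python3 lt.py 6; python3 look.py
```

```text
t 17.0 pos [0.5648 0.1209 0.0832] F [ 0.53  3.24 -1.52] rv [-0.0017 -0.0014  0.0013] open 0.0005470333835347015
cradle x,y,z mm 0.9 144.6 83.2
[-0.9, 4.6, 1.2] [-0.002, -0.001, 0.001]
185 181
197 [(254, 199, 98), (247, 191, 96), (148, 112, 47), (255, 207, 102), (255, 216, 106), (255, 212, 100), (255, 214, 109), (254, 182, 106), (251, 164, 118), (250, 233, 210), (255, 255, 255), (254, 255, 255), (253, 254, 251)]
198 [(255, 219, 108), (255, 210, 101), (158, 124, 63), (185, 142, 71), (227, 176, 82), (243, 208, 80), (238, 201, 74), (241, 173, 83), (248, 160, 115), (251, 231, 211), (251, 255, 255), (229, 234, 227), (252, 253, 250)]
199 [(255, 210, 102), (254, 197, 95), (159, 121, 61), (77, 63, 31), (168, 144, 47), (255, 241, 71), (255, 238, 65), (253, 229, 71), (234, 172, 86), (203, 182, 174), (248, 254, 251), (244, 248, 243), (255, 255, 255)]
{'x': 0.0016, 'yaw': 0.6267, 'h': 0.0432, 'ymin': -0.0423, 'ymax': 0.0413, 'n': 131.0}
t 17.1 pos [0.5648 0.1209 0.0832] F [-0.62  2.59 -1.53] rv [-0.0017 -0.0015  0.0013] open 0.00035534348782059435
cradle x,y,z mm 0.9 144.6 83.2
[-1.1, 144.5, -17.1] [-0.002, -0.001, 0.001]
```

View pics/top6.png

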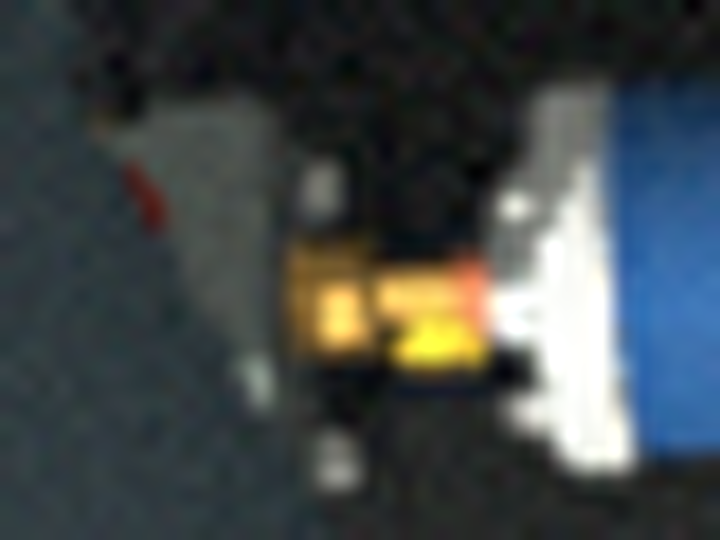

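Request:
servo_tool:
  rows:
    - [[0,1.5,0],[0,0,0],255]
    - [[0,1.5,0],[0,0,0],255]
    - [[0,0,0],[0,0,0],255]

```text
t: 17.48
tool_pos: [0.5649, 0.1183, 0.0832]
ee_rot: [[0.999, 0.046, 0.001], [0.046, -0.999, 0.003], [0.002, -0.002, -1.0]]
contact_force: [1.1, 3.4, -1.1]
opening: 0.0001
```

```bash
python3 lt.py 7
```

```text
t 17.475 pos [0.5649 0.1183 0.0832] F [ 1.07  3.41 -1.07] rv [-0.0024 -0.0016  0.0018] open 0.0001350140536282746
cradle x,y,z mm 0.9 142.0 83.2
[-0.9, 2.0, 1.2] [-0.002, -0.002, 0.002]
185 181
197 [(166, 128, 64), (255, 201, 97), (250, 196, 96), (159, 124, 62), (255, 210, 102), (255, 216, 107), (255, 214, 105), (252, 178, 99), (254, 169, 124), (249, 229, 208), (255, 255, 255), (255, 255, 255), (252, 254, 250)]
198 [(157, 121, 56), (255, 216, 105), (255, 206, 100), (133, 103, 51), (212, 164, 79), (210, 165, 69), (236, 197, 74), (243, 175, 88), (246, 157, 115), (247, 225, 205), (250, 255, 255), (231, 235, 229), (253, 254, 252)]
199 [(117, 91, 45), (168, 133, 63), (247, 191, 94), (117, 91, 44), (125, 105, 33), (185, 158, 41), (255, 241, 67), (253, 231, 64), (237, 180, 92), (207, 188, 177), (246, 252, 250), (243, 247, 241), (255, 255, 255)]
```

View pics/top7.png

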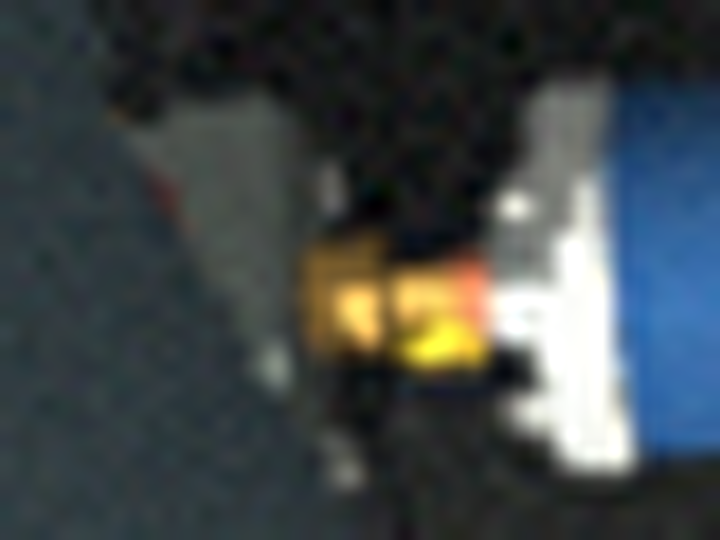

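The pin head's pixels didn't change while the carriage advanced, so the pin is retracting, by about 4.3 mm now, and the cell isn't being pushed. One small nudge more, then I'll back off.

Request:
servo_tool:
  rows:
    - [[0,1,0],[0,0,0],255]
    - [[0,0,0],[0,0,0],255]

```text
t: 17.77
tool_pos: [0.5649, 0.1174, 0.0832]
ee_rot: [[0.999, 0.046, 0.001], [0.046, -0.999, 0.003], [0.002, -0.003, -1.0]]
contact_force: [0.3, 3.9, -1.6]
opening: 0.0004
```

```bash
python3 lt.py 8
```

```text
t 17.775 pos [0.5649 0.1174 0.0832] F [ 0.27  3.88 -1.56] rv [-0.0026 -0.0016  0.0019] open 0.00040260291624187323
cradle x,y,z mm 0.9 141.1 83.2
[-0.9, 1.2, 1.2] [-0.003, -0.002, 0.002]
185 181
197 [(156, 119, 57), (255, 204, 97), (248, 194, 92), (179, 138, 66), (255, 208, 103), (255, 216, 107), (255, 213, 105), (253, 178, 98), (253, 164, 123), (249, 231, 211), (255, 255, 255), (255, 255, 255), (254, 255, 253)]
198 [(161, 123, 61), (255, 218, 106), (255, 213, 106), (192, 146, 73), (214, 168, 79), (203, 157, 67), (241, 203, 78), (242, 177, 88), (248, 160, 114), (249, 230, 205), (251, 255, 255), (231, 234, 228), (254, 255, 253)]
199 [(116, 89, 45), (170, 131, 65), (250, 192, 94), (164, 126, 57), (141, 116, 42), (192, 161, 51), (254, 232, 57), (253, 228, 66), (233, 173, 86), (206, 186, 178), (245, 251, 248), (241, 245, 240), (255, 255, 255)]
```

Request:
servo_tool:
  rows:
    - [[0,-4,0],[0,0,0],255]
    - [[0,-15,0],[0,0,0],255]
    - [[0,-25,0],[0,0,0],255]
    - [[0,-15,-10],[0,0,0],255]
    - [[0,-10,-30],[0,0,0],255]
    - [[0,0,-40],[0,0,0],255]
    - [[0,-10,-30],[0,0,0],255]
    - [[0,0,0],[0,0,0],255]
    - [[0,0,0],[0,0,0],255]

```text
t: 18.95
tool_pos: [0.5607, 0.1987, 0.1982]
ee_rot: [[0.999, 0.045, 0.001], [0.045, -0.999, -0.004], [0.001, 0.004, -1.0]]
contact_force: [0.3, 0.1, 0.8]
opening: 0.0004
```

```bash
python3 - <<'E'
from h import *
from station import read_camera
o,ex,ey=frame();go(W(0,200,200))
for n in("side","top"):
    c=read_camera(n); pickle.dump(c,open(f"{n}9.pkl","wb"))
    print(n,{k:round(float(v),4) for k,v in cellfit(c,o,ex,ey).items()})
    P=cloud(c);m=masks(c)["red"];q=P-o;X=q@ex;Y=q@ey;s=m&(abs(X)<.05)&(Y>.08)&(Y<.25)&(c["z_map"]>0)
    t=s&(P[...,2]>.1);print("tab",np.median(Y[s]).round(4),"tabtop",t.sum(),X[t].mean().round(4),Y[t].mean().round(4),"Y pct",np.percentile(Y[s],[2,98]).round(4))
    u,v=map(int,proj(c,W(0,80,55)));k=c["pixels"][v-45:v+45,u-60:u+60,::-1]
    cv2.imwrite(f"pics/{n}9.png",cv2.resize(k,None,fx=6.5,fy=6.5,interpolation=cv2.INTER_CUBIC))
    cv2.imwrite(f"pics/{n}9f.png",c["pixels"][:,:,::-1])
E
```

```text
t 18.95 pos [0.5607 0.1987 0.1982] F [0.3  0.12 0.78] rv [ 0.0039 -0.0006  0.0016] open 0.00042274447779753246
cradle x,y,z mm 0.2 222.5 198.2
[-0.3, 22.5, -1.7] [0.004, -0.001, 0.002]
side {'x': 0.0016, 'yaw': 0.3074, 'h': 0.0427, 'ymin': -0.0412, 'ymax': 0.0511, 'n': 622.0}
tab 0.1298 tabtop 49 -0.0005 0.127 Y pct [0.1203 0.1339]
top {'x': 0.0025, 'yaw': 0.7313, 'h': 0.0432, 'ymin': -0.0421, 'ymax': 0.0493, 'n': 668.0}
tab 0.1226 tabtop 42 0.0004 0.123 Y pct [0.1173 0.1402]
```

View pics/top9.png

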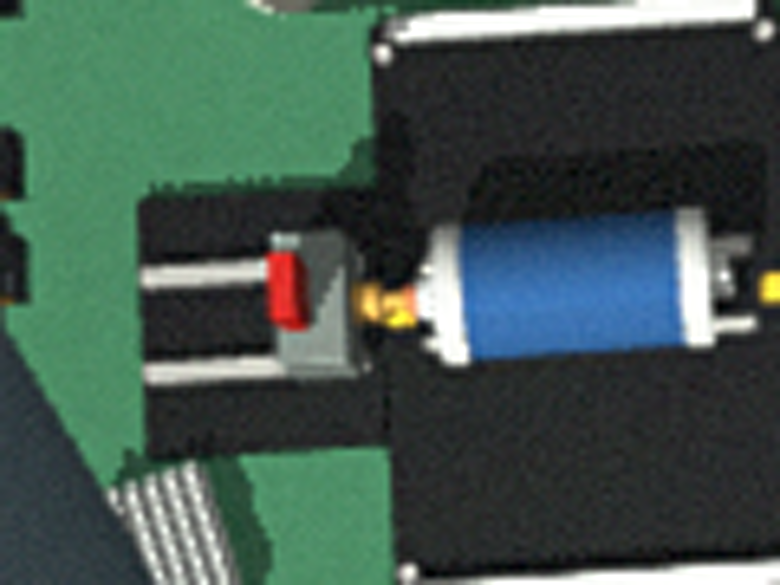

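View pics/side9.png

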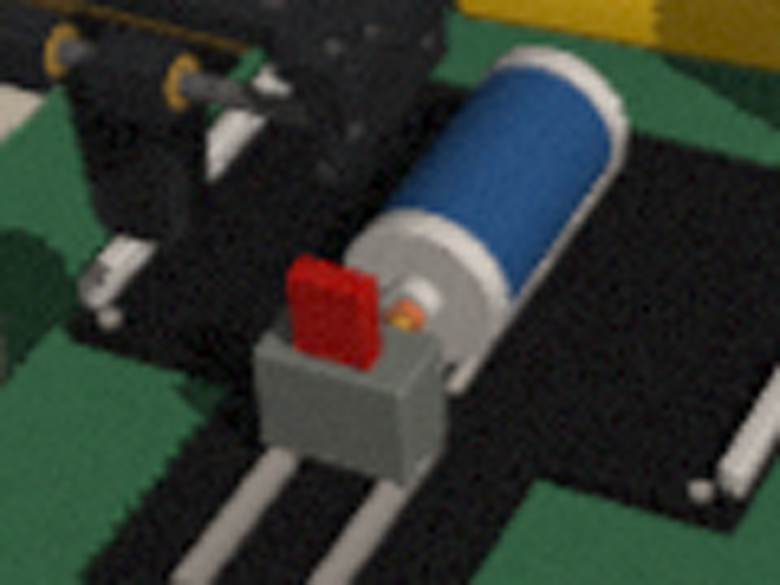

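View pics/top9f.png

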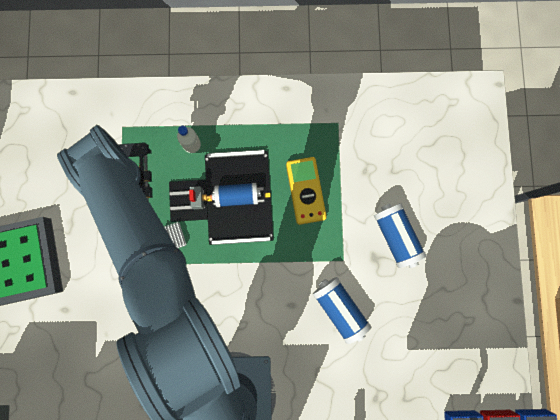

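```bash
python3 - <<'E'
from h import *
A=pickle.load(open("top2.pkl","rb"))["pixels"].astype(float);B=pickle.load(open("top9.pkl","rb"))["pixels"].astype(float)
C5=pickle.load(open("top5.pkl","rb"))["pixels"].astype(float)
for nm,I,a,b in(("init",A,184,202),("t5",C5,198,216),("final",B,198,216)):
    for r in(196,197,198): print(nm,r,[(int(p[0]),int(p[1]),int(p[2])) for p in I[r,a:b]])
c=pickle.load(open("top9.pkl","rb"))
print(np.diff([proj(c,W(0,y,43))[0] for y in(120,119)]))
# subpixel shift of template: collar patch, head patch from init
def shift(T,I,r0,r1,a,b,dr,lo,hi):
    up=lambda x:cv2.resize(x.astype(np.float32),None,fx=10,fy=10,interpolation=cv2.INTER_CUBIC)
    t=up(T[r0:r1,a:b]);s=up(I[r0-3:r1+3,a+lo:b+hi]);m=cv2.matchTemplate(s,t,cv2.TM_CCOEFF_NORMED);_,v,_,p=cv2.minMaxLoc(m)
    return lo+p[0]/10,-3+p[1]/10,round(v,3)
for nm,I in(("t5",C5),("final",B)):
    print(nm,"collar",shift(A,I,195,202,183,190,0,8,24),"head",shift(A,I,196,200,193,198,0,8,24),"block",shift(A,I,186,211,178,187,0,8,24))
E
```

```text
init 196 [(71, 64, 50), (113, 87, 45), (128, 96, 48), (159, 123, 62), (161, 125, 61), (69, 54, 26), (43, 34, 25), (41, 29, 17), (48, 38, 29), (53, 40, 24), (117, 75, 55), (181, 106, 72), (138, 76, 53), (57, 44, 38), (26, 30, 35), (36, 39, 41), (36, 35, 41), (37, 42, 42)]
init 197 [(72, 65, 52), (141, 106, 51), (213, 164, 78), (221, 172, 82), (214, 165, 81), (117, 91, 40), (165, 126, 59), (183, 139, 68), (187, 144, 71), (205, 155, 80), (228, 158, 84), (246, 149, 98), (200, 114, 78), (73, 48, 35), (31, 36, 37), (37, 33, 38), (40, 43, 43), (40, 41, 42)]
init 198 [(78, 69, 55), (158, 120, 52), (252, 198, 97), (255, 208, 101), (251, 203, 102), (163, 123, 63), (255, 214, 105), (255, 228, 111), (255, 229, 116), (255, 226, 112), (255, 209, 110), (255, 171, 112), (239, 136, 90), (87, 54, 43), (33, 35, 42), (43, 44, 46), (36, 41, 40), (39, 44, 42)]
t5 196 [(65, 74, 73), (65, 60, 51), (124, 98, 50), (119, 93, 45), (133, 99, 51), (128, 98, 47), (110, 84, 39), (163, 127, 64), (176, 134, 70), (177, 136, 65), (193, 148, 74), (214, 149, 80), (238, 136, 93), (196, 111, 77), (129, 122, 117), (162, 171
[... 1067 characters left out ...]
), (250, 203, 99), (185, 144, 69), (255, 214, 105), (255, 222, 110), (255, 217, 105), (254, 183, 102), (250, 170, 123), (248, 235, 223), (255, 255, 255), (251, 253, 251), (252, 253, 250)]
final 198 [(148, 160, 149), (142, 155, 145), (133, 142, 136), (69, 70, 66), (101, 82, 48), (162, 121, 58), (255, 223, 105), (255, 220, 108), (195, 149, 74), (218, 170, 80), (211, 163, 64), (243, 209, 79), (244, 180, 86), (250, 169, 120), (251, 232, 212), (251, 255, 255), (235, 239, 234), (254, 255, 253)]
[0.34546021]
t5 collar (15.1, -0.3999999999999999, 0.91) head (21.5, -2.7, 0.785) block (20.8, -0.3999999999999999, 0.531)
final collar (17.3, -1.0, 0.932) head (21.5, -3.0, 0.762) block (17.5, -1.0, 0.968)
```

```bash
python3 -c "
from station import hand_in
print(hand_in())"
```

```text
the job is handed in; nothing more can be done
None
```

I rolled the cell into the nest and slid the probe carriage up to it, and the job is handed in at about 19 s of the 72 s allowed.

- **Cell:** It took three press-and-push strokes on the cell's top, at about 3–9 N on the flat and a peak reading of 13 N on the entry bar. It now rests between the two bars. In my last check its centre was about 2 mm to the stop-bar side of the middle, within the 3 mm of play. The axis height read 43 mm, so it is sitting on the plate.
- **Probe:** I pushed the red tab forward about 49 mm with the closed fingers, then backed off and up, so nothing touches it. In the last picture the carriage had stayed where I left it, with the pin against the stud, and the cell had not shifted.
- **Pin depth:** The pin is pushed in by roughly half its travel, but I couldn't measure this directly. My estimates ran from about 4.7 to 6.2 mm out of 10 mm. The tool-travel figure was 5.2 mm, and the highest came from matching pixels.
- **Other small disagreements:** The two cameras differed by up to about 1.5 mm on tab travel. Readings of the cell's remaining skew varied between 0.3° and 0.9°.
- **Everything else:** I never moved the arm against the meter, bottle, heat sink or the two look-alike cells. They looked in place in the last overview, though the arm partly hid the heat sink.

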